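Set the band saw's down-stop with a setting block

ROBOT

A 6-joint arm with a two-finger parallel gripper is mounted at the origin on the work surface. World frame = base frame: x ahead of the robot, y to its left, z up, the work surface at z = 0. Lengths are in m, angles in rad, forces in N, time in s.
With the tool pointing down it reaches from about 0.25 to 0.775 m from the base axis. Payload 4 kg.
Tool frame: the origin (TCP) lies at the very end of the fingers, on their centre line; the grasp point (between the pads) lies tcp_to_grasp behind it (tcp_to_grasp is the distance from the TCP to the grasp point, in m); z points along the fingers, y is the direction in which the jaws open and shut (so a half turn about z gives the same grasp; the last joint's range is limited). The gripper opens to 94 mm and grips with 3 to 60 N. Pads are 16 mm wide; open, the fingers measure 119 mm over their backs; the gripper's body (75 mm by 177 mm) begins 78 mm behind the grasp point.
Start: joints at [-1.38, 0.087, 1.371, -0, 1.684, -0.103], TCP at [0.159, -0.526, 0.206] pointing down, gripper open.
Joint ranges: [-3.1, 3.1], [-0.76, 2.03], [0.27, 2.55], [-1.08, 4.22], [0.17, 2.65], [-2.57, 2.57]. Speed limits (rad/s): [2.79, 2.79, 3.14, 3.14, 3.14, 3.14].

INTERFACE

Orientations are given as [roll, pitch, yaw] about the fixed x, y, z axes, in that order (R = Rz(yaw) Ry(pitch) Rx(roll)).
In Python, from bench import * gives the robot as it stands.
- The arm moves only by the tool play_rows, never from a script. Its argument "rows" is a list of rows, each a list of 3 entries, a list of its own where there are three numbers: the finger opening in cm, from 0 to 9.4, then the shift along the world's x, y, z in cm, then the turn, a rotation vector about the world's x, y, z in rad. A call has 1 to 8 rows; each row is the pose to reach, as a shift and turn from the pose commanded when the call began; what a row does not reach only later rows make up. A row lasts 1/12 s, in which the tool goes at most 41.7 mm and 7.16 degrees, less where a joint would pass 70% of its speed; a pose out of reach is approached as far as the arm can. A call with a gripper value outside its range is refused whole. The fingers move at their own pace and stop on an object; the grip force is fixed at half the most. Time passes only in rows, so rows that repeat a pose let the fingers close. It gives the time, the measured TCP pose, the force and the opening at its end, in the units of the state.
- get_obs(): the state, without advancing time (a new reading comes with each control period).
- snapshot(name): name is "scene" or "side" or "wrist"; returns a dict with "pixels" (384x512x3 uint8, red, green, blue), "fx", "fy", "cx", "cy" (pixels), "rvec" (rotation vector, rad) and "tvec" (3), from world to camera coordinates, as OpenCV has them. Camera axes: x right, y down, z forward; pixel columns grow to the right and rows downward; lengths in m; the calibration is good to about 2 mm. The wrist camera is an equidistant fisheye: a pixel r from the principal point sees the ray r / f radians off the axis. A picture is of the moment at which its call begins. There is no depth.
- close_job(): hands the job in, once; it reports no verdict.
Trained networks look in the newest picture that a camera, given by its name, has taken for a name from the list of things; names that differ only in an ending like _2 or _b are one class to them, and where a whole thing is asked for, a point or a joint stands for the part that bears it (a point fixed in the world has none). Each returns a list of dicts, best first, with "confidence" (0 to 1); they miss things now and then, are a little off and sometimes report something else, mostly with a low value. They report only what shows in the picture. A call takes as long as a camera call. They do not tell look-alikes from the thing itself.
- silhouettes(camera, label): "mask" (384x512 bool, what is visible of it) and "point" ([row, column] in pixels, amid what is visible of it).
The state is a dict: "time": time; "joint_positions": joint angles; "qvel": joint speeds; "joint_torque": joint torques, N m; "tool_pos": TCP position; "ee_rot": TCP orientation; "wrist_force": force on the tool from outside, world axes, zero at the start; "wrist_torque": the same for the moment, N m; "width": finger opening in m.
Only numpy, scipy, OpenCV 4.12 (cv2) and the standard library are available. Lean on these libraries where they do the work, as an engineer would, in place of code of your own. Each camera call takes 0.05 s, during which the arm holds its last target. There are 200 camera calls.

TASK

Set the saw's stop screw: lay the blue-ended setting block flat on the bed with one end under the screw's orange foot, then turn the crank driver clockwise (seen from above) until the sprung foot lightly pinches the block so that it would just drag, without pressing the foot all the way in. Let go, with the block still under the foot, and leave the yellow-ended block, the tube offcut and the oil bottle alone.

Things in the scene. Friction and masses are not known exactly. Their poses are not given: they have to be found in the camera images.
- stop_bracket: Fixed grey bracket on the saw bed (bed z = 0). Origin: on the bed under the vertical stop screw's axis. Column x -100 to -36 mm, 56 mm wide along y; its foot flange x -130 to -36, 100 mm wide, 12 high. Overhanging arm x -100 to +28, 48 mm wide along y, z 60 to 85, carries the screw. Open below the arm to +x, +y and -y: the block goes in along y. Driver hub on top: radius 17, up to z 116.
- foot_tip (a point): Centre of the underside of the orange sprung foot (22 mm across) at the lower end of the stop screw. It is 38 mm above the bed at driver = 0 and sinks 8 mm per radian of the driver. It can be pushed up 6 mm into the screw by its spring: 1 N at first touch, then 2 N more per mm.
- driver (a joint): Crank driver seated on the screw; rad, grows clockwise from above (screw goes down). Its 12 mm rod, at height 104 mm, points to the bracket's +y at 0, to +x at 1.57. Range 0 to 2.2, starts at 0 to 0.3. Takes about 0.25 N m (2 to 3 N at the knob); stays where left. With the blue-ended block below, the foot touches at 1.0 and is pressed fully in at 1.75; 1.35 is a good setting.
- driver_grip (a point): Middle of the driver's upright red knob: 24 mm diameter, 112 to 160 mm above the bed (this point at 136 mm), 110 mm from the screw axis. It spins freely on its own axis, so a hand gripping it from above need not turn while carrying it round the arc.
- blue_block: The block to use: loose aluminium bar with blue ends, 36 mm (own x) by 150 (own y) by 30 high, 0.25 to 0.4 kg. Origin: centre of the underside. Both ends alike. It goes under the foot with its long side along the bracket's y; with one end some 25 to 30 mm past the screw axis (origin 45 to 50 mm from the axis) the other end is free for the hand, best on the bracket's -y side, away from the knob.
- yellow_block: Wrong block, leave alone: the same bar but 18 mm high with yellow ends. Origin: centre of the underside, long side along own y.
- tube_offcut: Bystander: short steel tube standing upright, 52 mm diameter, 50 mm high. Origin: centre of its underside.
- oil_bottle: Bystander: green bottle, 60 mm diameter, 150 mm high. Origin: centre of its underside.
There are look-alikes about, which are no part of the job. There is more than one size of the stop_bracket; the job needs the largest. What is shaped like the blue_block but pink is not meant.

How it is judged:
By the outcome, as a careful person would: the job done as asked, in the order asked, and still so for the second after the job is handed in, with the robot touching nothing.
It also fails if it takes over 54 s, if anything falls off the work surface, if the arm or the gripper's body presses on something with over 40 N, if the wrist force passes 120 N, or if a joint passes its speed limit or range.

## Working session

There is one attempt and no reset: what is moved stays moved. The work goes in short steps, Python scripts to look and compute and a tool call to move; the robot and the scene stay as the last step left them, time stands still between calls to the robot, and variables do not carry over. Pictures are saved under pics/ and viewed, about 8 in all and at most 12, crops included, and the job is handed in when it is done.

Besides the shell and the picture viewer there is one more tool, called after "Emit:" as name([rows], argument=value, ...), one row to a line, values as JSON. play_rows: Moves the arm, as the interface text tells. Its arguments: {"type":"object","properties":{"rows":{"type":"array"}},"required":["rows"]}

```bash
ls; mkdir -p pics
cat > h.py <<'E'
from bench import *
import numpy as np, cv2
def ray(s,uv,wrist=False):
    R=cv2.Rodrigues(np.array(s["rvec"],float))[0]; t=np.array(s["tvec"],float).ravel()
    x=(uv[0]-s["cx"])/s["fx"]; y=(uv[1]-s["cy"])/s["fy"]
    if wrist:
        r=np.hypot(x,y); k=np.sin(r)/r if r>1e-9 else 1; d=np.array([x*k,y*k,np.cos(r)])
    else: d=np.array([x,y,1.])
    return -R.T@t, R.T@d
def onz(s,uv,z,wrist=False):
    c,d=ray(s,uv,wrist); return c+d*(z-c[2])/d[2]
def proj(s,P,wrist=False):
    R=cv2.Rodrigues(np.array(s["rvec"],float))[0]; p=R@np.array(P,float)+np.array(s["tvec"],float).ravel()
    if wrist:
        r=np.hypot(p[0],p[1]); th=np.arctan2(r,p[2]); k=th/max(r,1e-9)
        return np.array([s["cx"]+s["fx"]*p[0]*k,s["cy"]+s["fy"]*p[1]*k])
    return np.array([s["cx"]+s["fx"]*p[0]/p[2],s["cy"]+s["fy"]*p[1]/p[2]])
def save(s,n): cv2.imwrite(f"pics/{n}.png",s["pixels"][:,:,::-1])
E
python3 - <<'E'
from h import *
S={n:snapshot(n) for n in("scene","side","wrist")}
cv2.imwrite("pics/a.png",np.hstack([cv2.resize(S["scene"]["pixels"],(800,600))])[:,:,::-1])
w=np.vstack([S["side"]["pixels"],]);cv2.imwrite("pics/b.png",cv2.resize(w,(800,600))[:,:,::-1])
for n in S: print(n,S[n]["fx"],ray(S[n],(S[n]["cx"],S[n]["cy"])))
for n in("scene","side","wrist"):
  for l in("stop_bracket","driver_grip","blue_block","yellow_block","tube_offcut","oil_bottle"):
    for d in silhouettes(n,l):
      m=d["mask"]; u=d["point"][::-1]
      if d["confidence"]>.3: print(n,l,round(d["confidence"],2),u,m.sum(),onz(S[n],u,0.0,n=="wrist").round(3))
print({k:v for k,v in get_obs().items() if k in("time","tool_pos","ee_rot","width")}); 
try: print(tcp_to_grasp)
except Exception as e: print(e)
E
```

```text
pics
scene 371.17088750484675 (array([ 1.10327007, -0.03831297,  1.05089454]), array([-0.52608925,  0.10002388, -0.84452668]))
side 384.002427115545 (array([ 0.42544488, -0.71007481,  0.61776182]), array([ 0.11621191,  0.83036023, -0.54497401]))
wrist 297.3186396354542 (array([ 0.23977247, -0.50126269,  0.38368872]), array([-0.27617918, -0.08178999, -0.95761968]))
scene stop_bracket 0.91 [216.5, 262.7] 780 [ 0.663 -0.078  0.   ]
scene stop_bracket 0.84 [264.2, 181.8] 955 [0.406 0.126 0.   ]
scene stop_bracket 0.8 [316.3, 245.4] 753 [0.671 0.231 0.   ]
scene driver_grip 0.53 [245.8, 261.7] 33 [0.678 0.009 0.   ]
scene driver_grip 0.41 [345.2, 250.1] 49 [0.705 0.312 0.   ]
scene blue_block 0.94 [154.0, 178.6] 630 [ 0.313 -0.244  0.   ]
scene blue_block 0.66 [146.9, 219.0] 701 [ 0.468 -0.276  0.   ]
scene yellow_block 0.72 [137.8, 256.7] 731 [ 0.594 -0.31   0.   ]
scene tube_offcut 0.8 [356.1, 182.8] 326 [0.477 0.43  0.   ]
scene oil_bottle 0.59 [373.7, 203.3] 596 [0.566 0.459 0.   ]
side stop_bracket 0.83 [220.5, 204.3] 2217 [0.431 0.18  0.   ]
side stop_bracket 0.62 [331.4, 241.3] 1698 [ 0.689 -0.025  0.   ]
side stop_bracket 0.61 [302.9, 177.2] 976 [0.693 0.282 0.   ]
side driver_grip 0.68 [341.4, 200.9] 123 [0.768 0.137 0.   ]
side driver_grip 0.62 [320.7, 148.3] 79 [ 0.801  0.463 -0.   ]
side driver_grip 0.58 [247.8, 155.6] 155 [0.541 0.456 0.   ]
side blue_block 0.96 [262.5, 341.2] 1699 [ 0.481 -0.273  0.   ]
side blue_block 0.95 [176.9, 330.3] 1576 [ 0.324 -0.223  0.   ]
side yellow_block 0.85 [328.8, 348.1] 1711 [ 0.597 -0.306  0.   ]
side tube_offcut 0.6 [231.4, 158.3] 307 [0.484 0.446 0.   ]
side oil_bottle 0.69 [265.1, 137.5] 688 [ 0.622  0.587 -0.   ]
wrist blue_block 0.79 [86.7, 10.8] 1904 [ 0.323 -0.222  0.   ]
{'time': 1.05, 'tool_pos': array([ 0.1592746 , -0.52644609,  0.2055292 ]), 'ee_rot': array([3.14146862e+00, 1.27869393e-05, 2.93797554e-01]), 'width': 0.09390398293408529}
0.0188
```

View pics/a.png

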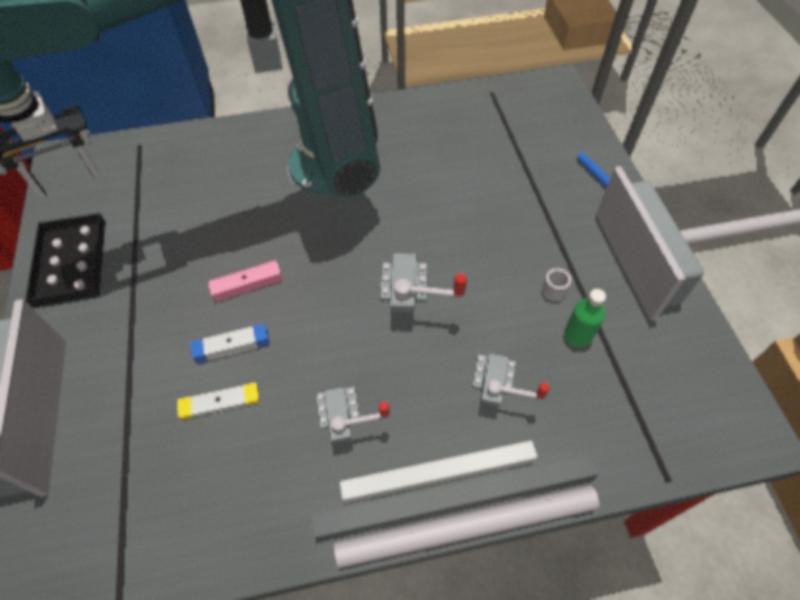

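View pics/b.png

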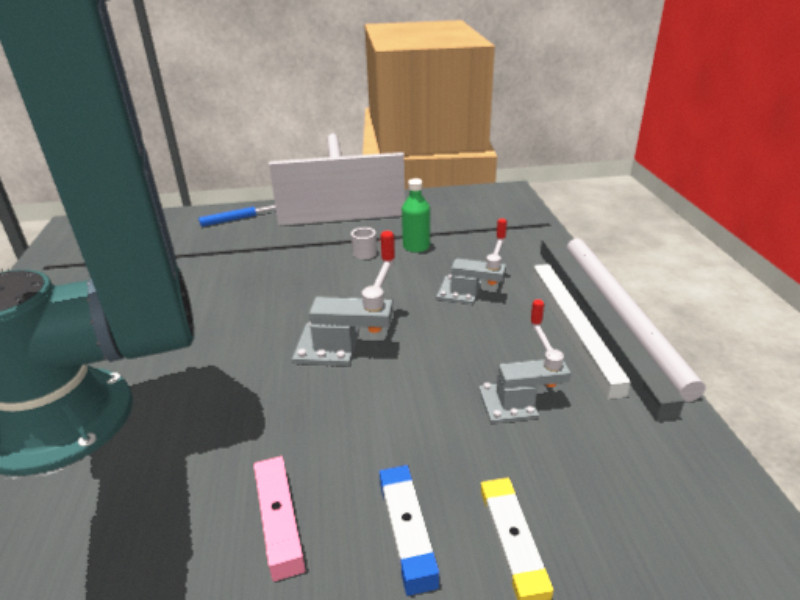

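The picture shows three brackets, at scene native pixels (264,182), (216,263) and (316,245). The one at (264,182), side (220,204), is clearly the largest. Three bars match the block shape: pink (154,179), blue-ended (147,219) and yellow-ended (138,257). The blue-ended bar at (147,219) is the one meant. Next I'll fit poses and confirm both in one crop.

```bash
cat >> h.py <<'E'
from scipy.optimize import minimize
def box(x0,x1,y0,y1,z0,z1): return np.array([[x,y,z] for x in(x0,x1) for y in(y0,y1) for z in(z0,z1)])/1000
def cyl(r,z0,z1,c=(0,0)): return np.array([[c[0]+r*np.cos(a),c[1]+r*np.sin(a),z] for a in np.arange(0,6.28,.4) for z in(z0,z1)])/1000
BR=[box(-100,-36,-28,28,0,60),box(-130,-36,-50,50,0,12),box(-100,28,-24,24,60,85),cyl(17,85,116),cyl(11,38,60)]
BL=[box(-18,18,-75,75,0,30)]
def render(s,parts,p,w=False):
    c,sn=np.cos(p[2]),np.sin(p[2]); R=np.array([[c,-sn,0],[sn,c,0],[0,0,1]]); m=np.zeros((384*2,512*2),np.uint8)
    for P in parts:
        q=np.array([proj(s,R@a+[p[0],p[1],0],w) for a in P]); cv2.fillConvexPoly(m,cv2.convexHull(np.round(q*2*16).astype(np.int32)),1,shift=4)
    return m
def fit(views,parts,p0):
    ms=[cv2.resize(m.astype(np.uint8),(1024,768)) for _,m,_ in views]
    def cost(p):
        c=0
        for (s,_,w),m in zip(views,ms):
            r=render(s,parts,p,w); c+=1-(r&m).sum()/max((r|m).sum(),1)
        return c
    best=None
    for yaw in p0[2]:
        x0=np.array([p0[0],p0[1],yaw]); r=minimize(cost,x0,method="Nelder-Mead",options=dict(initial_simplex=np.vstack([x0,x0+[.02,0,0],x0+[0,.02,0],x0+[0,0,.2]]),xatol=1e-4,fatol=1e-4))
        if best is None or r.fun<best.fun: best=r
    return best.x,best.fun
def tri(obs):
    A=np.zeros((3,3));b=np.zeros(3)
    for s,uv,w in obs:
        c,d=ray(s,uv,w); d=d/np.linalg.norm(d); M=np.eye(3)-np.outer(d,d); A+=M;b+=M@c
    return np.linalg.solve(A,b)
def near(n,l,uv,rad=20):
    c=[d for d in silhouettes(n,l) if np.hypot(*(np.array(d["point"][::-1])-uv))<rad]; return c[0]["mask"] if c else None
E
python3 - <<'E'
from h import *
S={n:snapshot(n) for n in("scene","side")}
V=[(S["scene"],near("scene","stop_bracket",(264,182)),False),(S["side"],near("side","stop_bracket",(220,204)),False)]
b=fit(V,BR,(.45,.15,[0,.3,-.3])); print("bracket",b)
k=fit([(S["scene"],near("scene","blue_block",(147,219)),False),(S["side"],near("side","blue_block",(262,341)),False)],BL,(.47,-.275,[-.3,0,.3])); print("block",k)
# red knob
obs=[]
for n,uv in(("scene",(294,182)),("side",(248,156))):
    h=S[n]["pixels"].astype(int); m=(h[...,0]>110)&(h[...,1]<70)&(h[...,2]<70)
    yy,xx=np.nonzero(m); o=np.hypot(xx-uv[0],yy-uv[1])<16; obs.append((S[n],(xx[o].mean(),yy[o].mean()),False)); print(n,o.sum(),obs[-1][1])
K=tri(obs); print("knob",K, "dist",np.linalg.norm(K[:2]-b[0][:2]),"ang",np.arctan2(*(K[:2]-b[0][:2])[::-1])-b[0][2])
ims=[]
for n,c in(("scene",(230,200)),("side",(240,245))):
    im=S[n]["pixels"].copy(); im=cv2.resize(im,(1024,768),interpolation=cv2.INTER_CUBIC)
    for parts,p in((BR,b[0]),(BL,k[0])):
        cs,_=cv2.findContours(render(S[n],parts,p),cv2.RETR_EXTERNAL,cv2.CHAIN_APPROX_NONE); cv2.drawContours(im,cs,-1,(255,0,255),1)
    x,y=2*c[0],2*c[1]; ims.append(im[y-240:y+240,x-200:x+200])
cv2.imwrite("pics/c.png",np.hstack(ims)[:,:,::-1])
E
```

```text
bracket (array([ 0.47962256,  0.08871254, -0.23254134]), np.float64(0.3947347613637413))
block (array([ 0.47877712, -0.27137805,  0.0789318 ]), np.float64(0.19135098073187828))
scene 71 (np.float64(294.0845070422535), np.float64(181.74647887323943))
side 143 (np.float64(247.46153846153845), np.float64(156.993006993007))
knob [0.51434778 0.1918042  0.13535229] dist 0.10878295723555408 ang 1.4784359605791464
```

View pics/c.png

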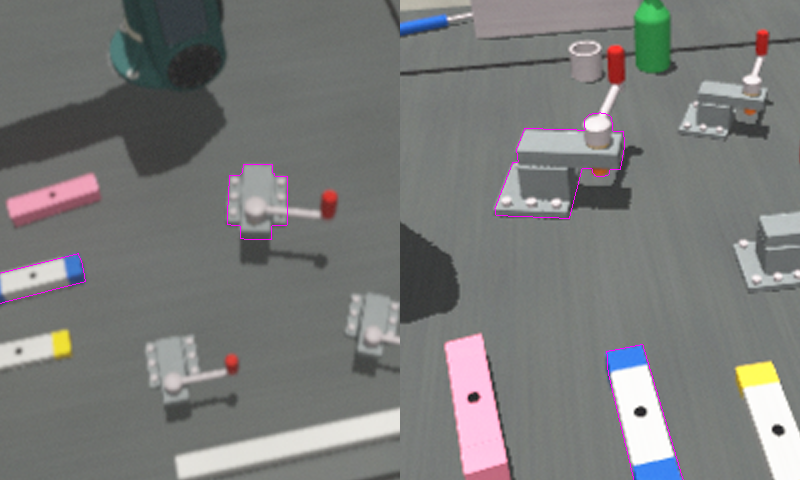

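The crop confirms the largest bracket at (0.480, 0.089), yaw -0.23. The knob is at (0.514, 0.192, 0.135), 109 mm from the axis, which gives driver ≈0.09. The blue-ended block is at (0.479, -0.271), yaw 0.08. I'll move above its -y end.

Emit:
play_rows([
  [7,[4,2.5,0],[0,0,0.12]],
  [7,[8,5,0],[0,0,0.24]],
  [7,[12,7.6,-1],[0,0,0.36]],
  [7,[16,10,-2],[0,0,0.48]],
  [7,[19.5,12.3,-3],[0,0,0.6]],
  [7,[23,14.6,-4],[0,0,0.72]],
  [7,[26,16.5,-5],[0,0,0.84]],
  [7,[28.5,18,-6],[0,0,0.96]],
])

```text
time: 2.02
tool_pos: [0.4371, -0.3507, 0.1491]
ee_rot: [3.14, 0.001, 1.26]
wrist_force: [-0.3, -0.1, -0.2]
width: 0.0696
```

Emit:
play_rows([
  [7,[2,1.2,-1],[0,0,0.12]],
  [7,[3,2,-2],[0,0,0.24]],
  [7,[3.9,2.5,-3],[0,0,0.36]],
  [7,[3.9,2.5,-4],[0,0,0.396]],
  [7,[3.9,2.5,-4],[0,0,0.396]],
  [7,[3.9,2.5,-4],[0,0,0.396]],
])

```text
time: 2.52
tool_pos: [0.474, -0.3266, 0.1081]
ee_rot: [-3.14, -0.001, 1.649]
wrist_force: [-0.0, -0.0, -0.8]
width: 0.0697
```

Run:
```python
from h import *
s=snapshot("wrist"); o=get_obs(); print(o["tool_pos"],o["ee_rot"],o["width"],o["time"])
m=[d for d in silhouettes("wrist","blue_block")]
print([(d["confidence"],d["point"]) for d in m])
im=cv2.resize(s["pixels"],(768,576))
E2=[]
for d in m[:2]:
    try: print(fit([(s,d["mask"],True)],BL,(.479,-.271,[.079])))
    except Exception as e: print(e)
def dr(p,col):
    cs,_=cv2.findContours(render(s,BL,p,True),cv2.RETR_EXTERNAL,cv2.CHAIN_APPROX_NONE); cv2.drawContours(im,[(c*.75).astype(int) for c in cs],-1,col,1)
dr((.479,-.271,.079),(255,0,255))
cv2.imwrite("pics/d.png",im[:,:,::-1])
```

```text
[ 0.47426144 -0.32715188  0.10899569] [3.14154854e+00 1.25880288e-04 1.64849433e+00] 0.0702066732708548 2.5667
[(0.7, [93.1, 116.3]), (0.63, [141.1, 265.7])]
(array([ 0.479, -0.271,  0.079]), np.float64(1.0))
(array([ 0.47791681, -0.27075233,  0.07715854]), np.float64(0.022450753186558536))
```

View pics/d.png

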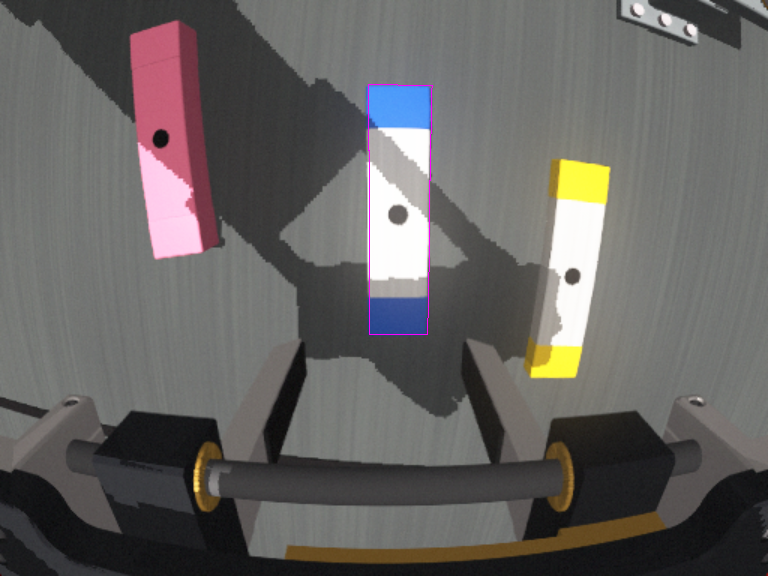

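The wrist view confirms the block pose within about 1 mm: overlay fits, with its near end at (398,334). I'll descend and grip.

Emit:
play_rows([
  [7,[0.8,0.6,-3],[0,0,0]],
  [7,[0.8,0.6,-6],[0,0,0]],
  [7,[0.8,0.6,-8.5],[0,0,0]],
  [7,[0.8,0.6,-10],[0,0,0]],
  [7,[0.8,0.6,-10.4],[0,0,0]],
  [5,[0.8,0.6,-10.4],[0,0,0]],
  [3,[0.8,0.6,-10.4],[0,0,0]],
  [3,[0.8,0.6,-10.4],[0,0,0]],
])

```text
time: 3.28
tool_pos: [0.4835, -0.3222, 0.0071]
ee_rot: [3.139, 0.003, 1.649]
wrist_force: [-0.3, 0.7, -0.2]
width: 0.0535
```

Emit:
play_rows([
  [3,[0,0,0],[0,0,0]],
  [3,[0,0,0],[0,0,0]],
  [3,[0,0,0],[0,0,0]],
  [3,[0,0,0],[0,0,0]],
])

```text
time: 3.62
tool_pos: [0.4826, -0.3216, 0.006]
ee_rot: [3.141, 0.002, 1.65]
wrist_force: [-1.1, 0.0, 4.5]
width: 0.0358
```

Emit:
play_rows([
  [3,[-0.4,1.5,0],[0,0,-0.02]],
  [3,[-1,3.5,0],[0,0,-0.05]],
  [3,[-1.6,6,0],[0,0,-0.09]],
  [3,[-2.3,8.5,0],[0,0,-0.13]],
  [3,[-3,11,0],[0,0,-0.17]],
  [3,[-3.7,13.5,0],[0,0,-0.21]],
  [3,[-4.3,16,0],[0,0,-0.25]],
  [3,[-4.9,18.3,0],[0,0,-0.29]],
])

```text
time: 4.28
tool_pos: [0.4342, -0.1383, 0.006]
ee_rot: [3.137, 0.003, 1.358]
wrist_force: [0.9, -3.6, 2.9]
width: 0.0354
```

Emit:
play_rows([
  [3,[-0.3,1.2,0],[0,0,-0.02]],
  [3,[-0.4,1.5,0],[0,0,-0.02]],
  [3,[-0.4,1.5,0],[0,0,-0.02]],
  [3,[-0.4,1.5,0],[0,0,-0.02]],
])

```text
time: 4.62
tool_pos: [0.4302, -0.1224, 0.006]
ee_rot: [3.14, -0.002, 1.341]
wrist_force: [-1.0, 4.5, 8.2]
width: 0.0356
```

Run:
```python
from h import *
s=snapshot("wrist"); o=get_obs(); print(o["tool_pos"],o["ee_rot"],o["width"],o["time"],o["wrist_force"])
A=snapshot("scene"); B=snapshot("side")
p=[0.4796,0.0887,-.2325]; k=None
mb=near("wrist","blue_block",(256,150),120); 
if mb is not None:
    k=fit([(s,mb,True)],BL,(o["tool_pos"][0]+.012,o["tool_pos"][1]+.05,[-.233]));print("block",k)
for n in("wrist",):
    for d in silhouettes(n,"stop_bracket"): print(d["confidence"],d["point"],d["mask"].sum())
im=cv2.resize(s["pixels"],(768,576))
for parts,q in((BR,p),(BL,k[0] if k else None)):
    if q is None: continue
    cs,_=cv2.findContours(render(s,parts,q,True),cv2.RETR_EXTERNAL,cv2.CHAIN_APPROX_NONE); cv2.drawContours(im,[(c*.75).astype(int) for c in cs],-1,(255,0,255),1)
cv2.circle(im,tuple((proj(s,[p[0],p[1],.116],True)*1.5).astype(int)),3,(0,255,0),-1)
cv2.imwrite("pics/e.png",im[:,:,::-1])
```

```text
[ 0.43017534 -0.12240625  0.00597481] [ 3.14063989e+00 -2.37382928e-03  1.34025686e+00] 0.03587279685269697 4.6667 [-1.35798018  3.59922823  7.99485432]
block (array([ 0.44094009, -0.07327123, -0.22639109]), np.float64(0.03791192767570717))
0.57 [118.6, 500.7] 2634
0.48 [3.3, 80.3] 257
```

View pics/e.png

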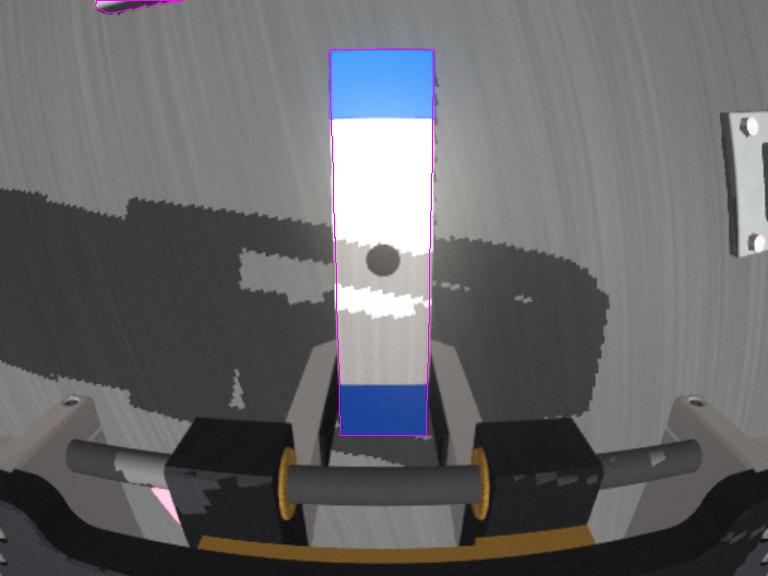

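The block is straight and the bracket overlay agrees at the flange corner (95,5). I'll slide it in along the bracket's y.

Emit:
play_rows([
  [3,[0.3,1.2,0],[0,0,0]],
  [3,[0.7,2.8,0],[0,0,0]],
  [3,[1.1,4.6,0],[0,0,0]],
  [3,[1.5,6.4,0],[0,0,0]],
  [3,[1.9,8.2,0],[0,0,0]],
  [3,[2.3,9.8,0],[0,0,0]],
  [3,[2.6,11,0],[0,0,0]],
  [3,[2.7,11.6,0],[0,0,0]],
])

```text
time: 5.53
tool_pos: [0.4578, -0.0082, 0.006]
ee_rot: [3.139, 0.003, 1.341]
wrist_force: [-0.9, -6.8, 6.5]
width: 0.0358
```

Emit:
play_rows([
  [3,[0,0,0],[0,0,0]],
  [3,[0,0,0],[0,0,0]],
])

```text
time: 5.7
tool_pos: [0.4579, -0.0074, 0.006]
ee_rot: [3.139, -0.0, 1.341]
wrist_force: [-0.0, 0.7, 6.2]
width: 0.0358
```

Run:
```python
from h import *
o=get_obs(); print(o["tool_pos"],o["ee_rot"],o["width"],o["time"],o["wrist_force"])
s=snapshot("wrist"); B=snapshot("side"); 
p=[0.4796,0.0887,-.2325]; t=o["tool_pos"]; q=[t[0]+.0108,t[1]+.0491,-.23]
c,sn=np.cos(-.2325),np.sin(-.2325); d=np.array(q[:2])-p[:2]; print("local",c*d[0]+sn*d[1],-sn*d[0]+c*d[1])
ims=[]
for S,w in((s,True),(B,False)):
    im=cv2.resize(S["pixels"],(1024,768))
    for parts,x in((BR,p),(BL,q)):
        cs,_=cv2.findContours(render(S,parts,x,w),cv2.RETR_EXTERNAL,cv2.CHAIN_APPROX_NONE); cv2.drawContours(im,cs,-1,(255,0,255),1)
    ims.append(cv2.resize(im[:,:],(533,400)) if w else im[220:620,300:566])
cv2.imwrite("pics/f.png",np.hstack(ims)[:,:,::-1])
```

```text
[ 0.4579419  -0.00737949  0.00598534] [ 3.13928268e+00 -4.22288999e-04  1.34051966e+00] 0.035832183171747814 5.7 [-0.01248904  0.66077841  6.17712615]
local 0.00025864158720921744 -0.04821726280579716
```

View pics/f.png

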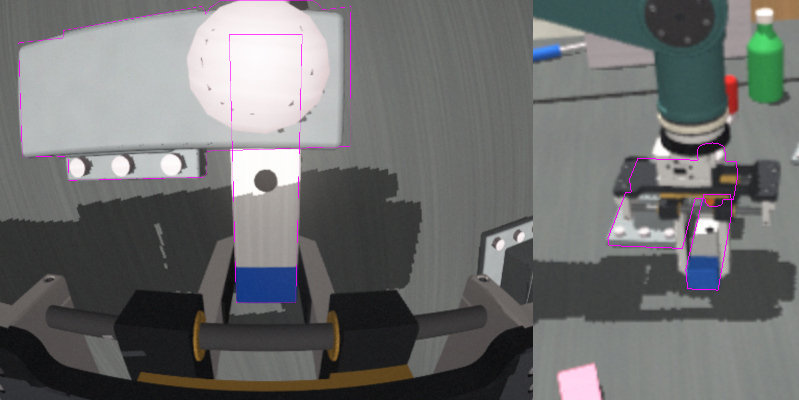

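The block sits under the screw with its front end about 27 mm past the axis; the wrist view shows it passing under the arm, with the hub at (258,65) on its centre line. I'll release and go to the knob.

Emit:
play_rows([
  [7,[0,0,0],[0,0,0]],
  [7,[0,0,0],[0,0,0]],
  [7,[0,0,0],[0,0,0]],
  [7,[0,0,0.5],[0,0,0]],
  [7,[0,0,3],[0,0,0]],
  [7,[0,0,7],[0,0,0]],
  [7,[0,0,11],[0,0,0]],
  [7,[0,0,15],[0,0,0]],
])

```text
time: 6.47
tool_pos: [0.4555, -0.0069, 0.156]
ee_rot: [-3.14, 0.0, 1.34]
wrist_force: [1.0, -0.4, -0.4]
width: 0.07
```

Emit:
play_rows([
  [7,[0,0,4],[0,0,0]],
  [7,[1,3,6],[0,0,0]],
  [7,[2,6.5,6],[0,0,0]],
  [7,[3,10,6],[0,0,0]],
  [7,[4,13,6],[0,0,0]],
  [7,[4.6,15.5,6],[0,0,0]],
  [7,[4.6,15.5,6],[0,0,0]],
  [7,[4.6,15.5,6],[0,0,0]],
])

```text
time: 7.13
tool_pos: [0.502, 0.1488, 0.2142]
ee_rot: [-3.14, 0.001, 1.342]
wrist_force: [0.4, -0.4, 0.2]
width: 0.0701
```

Run:
```python
from h import *
o=get_obs(); print(o["tool_pos"],o["ee_rot"],o["width"],o["time"],o["wrist_force"])
s=snapshot("wrist"); im=s["pixels"].copy()
h=im.astype(int); m=((h[...,0]>90)&(h[...,1]<h[...,0]*.45)&(h[...,2]<h[...,0]*.45)).astype(np.uint8)
n,l,st,ce=cv2.connectedComponentsWithStats(m)
for i in range(1,n):
    if st[i,4]>150: print(st[i],ce[i],onz(s,ce[i],.15,True))
print("proj top/bottom knob",proj(s,[.514,.192,.16],True),proj(s,[.514,.192,.112],True),"axis116",proj(s,[.4796,.0887,.116],True))
cv2.imwrite("pics/g.png",im[:,:,::-1])
```

```text
[0.50202713 0.14877277 0.21421205] [-3.14035520e+00  1.05777334e-03  1.34229704e+00] 0.07009751188498474 7.1333 [ 0.39011326 -0.41450473  0.18032543]
[428  22  27  16 309] [441.54692557  30.09385113] [0.70833966 0.27623452 0.15      ]
[245 139  29  34 749] [259.17623498 155.83978638] [0.51484186 0.19222919 0.15      ]
[432 250  22  22 272] [441.72426471 259.87132353] [0.68567701 0.04142531 0.15      ]
proj top/bottom knob [258.36676718 158.39161686] [257.86797935 149.80903227] axis116 [248.10608555 253.7812013 ]
```

View pics/g.png

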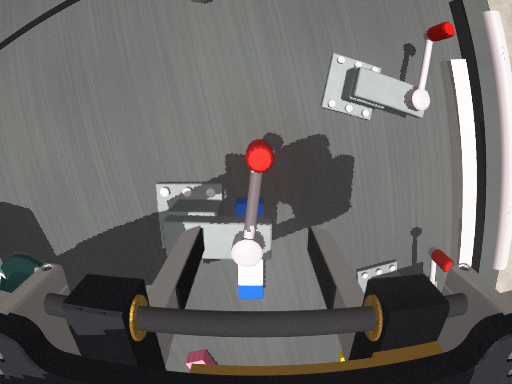

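The wrist view shows the knob at (260,155) → (0.515, 0.193). The hub is at (247,252), matching the predicted axis, and the blue ends show on both sides of the arm. I'll grip the knob.

Emit:
play_rows([
  [7,[1.3,4.4,0],[0,0,0]],
  [7,[1.3,4.4,-2.5],[0,0,0]],
  [7,[1.3,4.4,-5],[0,0,0]],
  [7,[1.3,4.4,-7.5],[0,0,0]],
  [7,[1.3,4.4,-9.2],[0,0,0]],
  [5,[1.3,4.4,-9.4],[0,0,0]],
  [1.5,[1.3,4.4,-9.4],[0,0,0]],
  [1.5,[1.3,4.4,-9.4],[0,0,0]],
])

```text
time: 7.85
tool_pos: [0.516, 0.1912, 0.1222]
ee_rot: [3.14, -0.001, 1.338]
wrist_force: [-0.4, -1.1, 0.5]
width: 0.0532
```

Emit:
play_rows([
  [1.5,[0,0,0],[0,0,0]],
  [1.5,[0,0,0],[0,0,0]],
  [1.5,[0,0,0],[0,0,0]],
  [1.5,[0,0,0],[0,0,0]],
  [1.5,[0,0,0],[0,0,0]],
  [1.5,[0,0,0],[0,0,0]],
])

```text
time: 8.35
tool_pos: [0.5156, 0.1922, 0.1216]
ee_rot: [3.14, -0.0, 1.34]
wrist_force: [-0.3, 0.5, 2.2]
width: 0.023
```

Run:
```python
from h import *
o=get_obs(); print(o["tool_pos"],o["width"],o["time"],o["wrist_force"])
t=o["tool_pos"][:2]; a=np.array([.479,.089]); r=t-a; print(np.hypot(*r)); th=np.arctan2(r[1],r[0]); d0=-.2325+np.pi/2-th; print("d0",d0)
for d in np.arange(.1,1.41,.05):
    g=-.2325+np.pi/2-d; print(round(d,2),((a+.110*np.array([np.cos(g),np.sin(g)])-t)*100).round(2))
```

```text
[0.51560038 0.19218094 0.12155541] 0.023049471554889605 8.35 [-0.30769893  0.45250869  2.23102543]
0.10948010940616892
d0 0.10837385335323946
0.1 [-0.07  0.08]
0.15 [ 0.45 -0.11]
0.2 [ 0.95 -0.33]
0.25 [ 1.44 -0.57]
0.3 [ 1.92 -0.84]
0.35 [ 2.39 -1.13]
0.4 [ 2.84 -1.45]
0.45 [ 3.28 -1.78]
0.5 [ 3.7  -2.14]
0.55 [ 4.1  -2.52]
0.6 [ 4.48 -2.91]
0.65 [ 4.84 -3.33]
0.7 [ 5.17 -3.76]
0.75 [ 5.49 -4.21]
0.8 [ 5.78 -4.68]
0.85 [ 6.05 -5.16]
0.9 [ 6.3  -5.65]
0.95 [ 6.52 -6.15]
1.0 [ 6.72 -6.67]
1.05 [ 6.89 -7.19]
1.1 [ 7.03 -7.72]
1.15 [ 7.15 -8.26]
1.2 [ 7.23 -8.8 ]
1.25 [ 7.3  -9.35]
1.3 [ 7.33 -9.9 ]
1.35 [  7.34 -10.45]
1.4 [  7.32 -11.  ]
```

Emit:
play_rows([
  [1.5,[0.45,-0.11,0],[0,0,0]],
  [1.5,[0.95,-0.33,0],[0,0,0]],
  [1.5,[1.44,-0.57,0],[0,0,0]],
  [1.5,[1.92,-0.84,0],[0,0,0]],
  [1.5,[2.39,-1.13,0],[0,0,0]],
  [1.5,[2.84,-1.45,0],[0,0,0]],
  [1.5,[3.28,-1.78,0],[0,0,0]],
  [1.5,[3.7,-2.14,0],[0,0,0]],
])

```text
time: 9.02
tool_pos: [0.5524, 0.1701, 0.1215]
ee_rot: [-3.141, 0.001, 1.34]
wrist_force: [-5.0, -1.3, 6.7]
width: 0.0232
```

Emit:
play_rows([
  [1.5,[0.4,-0.38,0],[0,0,0]],
  [1.5,[0.78,-0.77,0],[0,0,0]],
  [1.5,[1.14,-1.19,0],[0,0,0]],
  [1.5,[1.47,-1.62,0],[0,0,0]],
  [1.5,[1.79,-2.07,0],[0,0,0]],
  [1.5,[2.08,-2.54,0],[0,0,0]],
  [1.5,[2.35,-3.02,0],[0,0,0]],
  [1.5,[2.6,-3.51,0],[0,0,0]],
])

```text
time: 9.68
tool_pos: [0.578, 0.1354, 0.1215]
ee_rot: [-3.14, -0.0, 1.34]
wrist_force: [-3.9, 0.6, 6.6]
width: 0.0231
```

Run:
```python
from h import *
o=get_obs(); print(o["tool_pos"],o["width"],o["time"],o["wrist_force"])
r=o["tool_pos"][:2]-[.479,.089]; print(np.hypot(*r),-.2325+np.pi/2-np.arctan2(r[1],r[0]))
```

```text
[0.57795023 0.13542997 0.12145916] 0.02308784851934531 9.6833 [-3.9498905   0.61606362  6.55848852]
0.10930182935627851 0.8995699558652538
```

Emit:
play_rows([
  [1.5,[0.22,-0.5,0],[0,0,0]],
  [1.5,[0.42,-1.02,0],[0,0,0]],
  [1.5,[0.59,-1.54,0],[0,0,0]],
  [1.5,[0.73,-2.07,0],[0,0,0]],
  [1.5,[0.85,-2.61,0],[0,0,0]],
  [1.5,[0.93,-3.15,0],[0,0,0]],
  [1.5,[1.0,-3.7,0],[0,0,0]],
  [1.5,[1.03,-4.25,0],[0,0,0]],
])

```text
time: 10.35
tool_pos: [0.5882, 0.0938, 0.1215]
ee_rot: [-3.14, -0.002, 1.34]
wrist_force: [-5.3, 3.0, 5.4]
width: 0.0236
```

Emit:
play_rows([
  [1.5,[0.01,-0.55,0],[0,0,0]],
  [1.5,[0.01,-0.6,0],[0,0,0]],
  [1.5,[0.01,-0.6,0],[0,0,0]],
])

```text
time: 10.6
tool_pos: [0.5884, 0.0872, 0.1215]
ee_rot: [-3.14, -0.001, 1.34]
wrist_force: [-4.3, -0.2, 6.8]
width: 0.0236
```

Run:
```python
from h import *
o=get_obs(); print(o["tool_pos"],o["width"],o["time"],o["wrist_force"])
r=o["tool_pos"][:2]-[.479,.089]; print(np.hypot(*r),-.2325+np.pi/2-np.arctan2(r[1],r[0]))
```

```text
[0.58836238 0.08722546 0.12149311] 0.023591125555288965 10.6 [-4.32145319 -0.20525918  6.83482312]
0.10937677365104588 1.354521181471909
```

The driver is at about 1.35. I'll let go, rise and check.

Emit:
play_rows([
  [3,[0,0,0],[0,0,0]],
  [6,[0,0,0],[0,0,0]],
  [6,[0,0,0],[0,0,0]],
  [6,[0,0,0],[0,0,0]],
  [6,[0,0,2],[0,0,0]],
  [6,[0,0,5],[0,0,0]],
  [6,[0,0,9],[0,0,0]],
  [6,[0,0,12],[0,0,0]],
])

```text
time: 11.27
tool_pos: [0.589, 0.087, 0.2428]
ee_rot: [3.14, -0.0, 1.34]
wrist_force: [1.8, 0.0, 0.8]
width: 0.0599
```

Emit:
play_rows([
  [6,[-2,-4,0],[0,0,0]],
  [6,[-4,-8,0],[0,0,0]],
  [6,[-6,-11,0],[0,0,0]],
  [6,[-8,-14,0],[0,0,0]],
  [6,[-8,-15,0],[0,0,0]],
  [6,[-8,-15,0],[0,0,0]],
  [6,[-8,-15,0],[0,0,0]],
])

```text
time: 11.85
tool_pos: [0.5092, -0.063, 0.2406]
ee_rot: [3.141, -0.001, 1.339]
wrist_force: [-0.7, 1.0, 0.4]
width: 0.0598
```

Run:
```python
from h import *
o=get_obs(); print(o["tool_pos"],o["time"],o["wrist_force"])
s=snapshot("wrist"); B=snapshot("side"); p=[.479,.089,-.2325]; q=[.4687,.0417,-.23]
h=s["pixels"].astype(int); m=((h[...,0]>90)&(h[...,1]<h[...,0]*.45)&(h[...,2]<h[...,0]*.45)).astype(np.uint8)
n,l,st,ce=cv2.connectedComponentsWithStats(m)
for i in range(1,n):
    if st[i,4]>150:
        P=onz(s,ce[i],.145,True); r=P[:2]-p[:2]; print(ce[i],P.round(4),np.hypot(*r),"driver",-.2325+np.pi/2-np.arctan2(r[1],r[0]))
im=cv2.resize(s["pixels"],(1024,768))
cs,_=cv2.findContours(render(s,BL,q,True),cv2.RETR_EXTERNAL,cv2.CHAIN_APPROX_NONE); cv2.drawContours(im,cs,-1,(255,0,255),1)
cv2.imwrite("pics/i.png",np.hstack([cv2.resize(im,(533,400)),cv2.resize(B["pixels"],(1024,768))[220:620,300:566]])[:,:,::-1])
```

```text
[ 0.50915728 -0.06300543  0.24063081] 11.85 [-0.67678322  1.04063515  0.36677322]
[300.94915254  27.78107345] [0.5868 0.0852 0.145 ] 0.10790119948425135 driver 1.3732399038511016
[418.47222222  93.09259259] [0.6938 0.0054 0.145 ] 0.23051038475231547 driver 1.709478353761054
```

View pics/i.png

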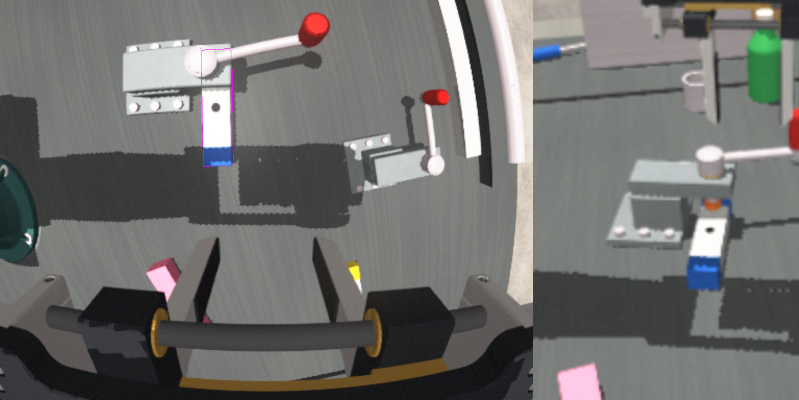

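The block is still under the orange foot, seen in the side crop at (713,205). The driver reads about 1.35–1.37 and the arm is clear, so I'm handing in.

```bash
python3 -c "
from bench import *
print(close_job())"
```

```text
the job is handed in; nothing more can be done
None
```

The stop screw is set and the job handed in at about 12 s of the 54 s allowed. No verdict was reported.

- **Block:** I slid the blue-ended block flat along the bed under the largest bracket's foot. By my estimate its front end is about 27 mm past the screw axis. The last pictures show it still under the orange foot.
- **Driver:** I gripped the knob and carried the crank clockwise from about 0.1 to about 1.35 rad, then let go and raised the arm clear.
- **Last checks:** The driver reads 1.354 from the hand position just before release. A single wrist picture afterwards gives 1.37. Both are well short of fully pressed in at 1.75.
- **Forces:** The highest wrist force I read was about 9 N. It was about 1 N after I let go.
- **Disagreements:** In the wrist view with the block in place, the bracket arm's tip sat a few mm inside my fitted outline. The knob measured 108 to 109 mm from the axis instead of 110 mm. Neither was big enough to matter here.
- **Bystanders:** I never touched the yellow-ended block, the tube offcut or the oil bottle.

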